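# Snug a honey jar in an inclined jar vice

## Robot

A 6-joint arm with a two-finger parallel gripper is mounted at the origin on a cart in front of the work surface, level with it; the furniture and walls round the work are solid. World frame = base frame: x ahead of the robot, y to its left, z up, the work surface at z = 0. Lengths are in mm, angles in rad, forces in N, time in s.
With the tool pointing down it reaches from about 300 to 775 mm from the base axis. Payload 14.6 kg.
Tool frame: the origin (TCP) lies at the very end of the fingers, on their centre line; the grasp point (between the pads) lies 19 mm behind it (grip_point_offset is the distance from the TCP to the grasp point, in mm); z points along the fingers, y is the line along which they close (so a half turn about z gives the same grasp; the last joint's range is limited). The gripper opens to 94 mm and grips with 3 to 60 N. Pads are 16 mm wide; open, the fingers measure 119 mm over their backs; the gripper's body (75 mm by 177 mm) begins 78 mm behind the grasp point.
Start: joints at [1.077, 0.3, 1.521, -0, 1.321, -0.067], TCP at [227.674, 500.653, 176.046] pointing down, gripper open.
Joint ranges: [-3.03, 3.03], [-0.79, 2.21], [0.23, 2.52], [-1.04, 4.18], [0, 3.07], [-2.55, 2.55]. Speed limits (rad/s): [2.22, 2.22, 2.57, 3.14, 3.14, 3.14].

## Interface

Orientations are given as [roll, pitch, yaw] about the fixed x, y, z axes, in that order (R = Rz(yaw) Ry(pitch) Rx(roll)).
In Python, from cell import read_state, camera, camera_info, sign_off, grip_point_offset gives the robot as it stands.
- The arm moves only by the shell command python3 -m handwheel 'ROWS' [FORCE]. ROWS is text: rows parted by semicolons, each of 5 numbers parted by spaces: the shift along the world's x, y, z in units of 40 mm (1.0 is 40 mm), then the turn about the world's z in units of 5 degrees (1.0 is 5 degrees), then the closure, from 0 (fully open) to 1 (shut). In form: dx dy dz yaw gripper; .... A call has 1 to 12 rows; each row shifts and turns the commanded pose from where the row before left it; what a row does not reach is not made up. A row lasts 1/12 s, in which the tool goes at most 41.7 mm and 7.16 degrees, less where a joint would pass 70% of its speed; a pose out of reach is approached as far as the arm can. A call is refused whole if a number of a shift passes 1 or a number of a turn 1, either way. A call with a gripper value outside its range is refused whole. The fingers move at their own pace and stop on an object; FORCE is the grip in N (left out, the last holds). Time passes only in rows, so rows that do not move let the fingers close. It gives the time, the measured TCP pose, the force, the opening and the grip force at its end, in the units of the state.
- read_state(): the state, without advancing time (a new reading comes with each control period).
- camera(name): name is "scene" or "side" or "wrist"; returns (picture, depth): 400x640x3 uint8, red, green, blue; 400x640 float32, mm along the optical axis (not along the pixel's ray), 0 where there is no reading.
- camera_info(name): a dict with "intrinsics" (3x3 intrinsics, pixels), "world_from_camera" (4x4, takes a point from camera to world coordinates). Camera axes: x right, y down, z forward; pixel columns grow to the right and rows downward; lengths in mm; the calibration is good to about 2 mm. A picture is of the moment at which its call begins: read the wrist's pose just before it. camera_info takes no time and is no camera call; for the wrist camera it gives the pose at the moment of the call.
- sign_off(): hands the job in; it is judged then, once.
The state is a dict: "clock": time; "joints": joint angles; "qd": joint speeds; "effort": joint torques, N m; "eef_pos": TCP position; "eef_rot": TCP orientation; "wrist_force": force on the tool from outside, world axes, zero at the start; "moment": the same for the moment, N m; "finger_gap": finger opening in mm; "finger_force": force on a finger pad.
Only numpy, scipy, OpenCV 4.12 (cv2) and the standard library are available. Lean on these libraries where they do the work, as an engineer would, in place of code of your own. Each camera call takes 0.05 s, during which the arm holds its last target. There are 200 camera calls.

## Task

The honey jar lies loose in the wooden trough of the jar vice, to be held while somebody opens its lid. Wind the vice's crank clockwise (seen from above its handle) until you feel the rubber pad meet the jar, snug it by feel - stop when the handle pushes back about twice as hard as it did running free, and do not crush the jar - then let go. Leave the jar in the trough and do not disturb the things standing round about.

Things in the scene. Friction and masses are not known exactly. Their poses are not given: they have to be found in the camera images.
- vice: grey jar vice, fixed, base 200 x 150 mm, 260 mm high with crank. Origin: centre of underside, z up. Bed, bridge and screw lean 30 degrees: the screw runs upward along (-sin 30, 0, cos 30) in this frame (crank end leaning to -x, more or less to the robot) from the point x = 0, z = 80 mm. The bridge rises either side of the jar and carries the screw's housing under the crank
- trough: light wooden V trough of the vice, with a foot stop at its low end: the bed that the jar is pressed into. Origin: at the middle of the lying jar's axis. x runs up along the trough (30 degrees above level), z along the screw's axis, away from the bed, through the crank's centre. A round rubber pad, 36 mm across, comes down on the jar along this z
- honey_jar: glass honey jar with a red lid, 60 mm across, 85 mm long, 0.3 kg, lying loose in the trough with its foot on the foot stop and its lid at the upper, far end. Origin: centre of its foot; z along the jar to the lid
- crank_axis (a point): on the axis of crank and screw, 189 mm from the trough's origin; point z points up the axis. The crank turns in place. Clockwise, seen from its top, lowers the pad 40 mm a turn; it starts 0.3 to 1.1 turns short of the jar. Running free it drags with 5 N at the handle. From touch on that grows 1.6 N per 0.1 rad; 0.4 rad past touch is well snug, 0.9 rad crushes. Let go, the screw holds about 40 N
- crank_grip (a point): point on the axis of the crank's orange handle, 26 mm above its foot and 20 mm below its top; point z points up along it. A round grip, 22 mm thick, 46 mm tall, 50 mm off the crank's axis and parallel to it (so leaning 30 degrees). It spins freely on its pin: it can be held without turning the wrist as it goes round. The flat crank arm lies right under its foot
- tomato_tin: bystander: tin 57 mm across, 72 mm tall, standing to the right; origin centre of foot
- kitchen_timer: bystander: black and white round kitchen timer 64 mm across, 54 mm tall, to the right; origin centre of foot
- spice_jar_2: bystander: spice jar with black lid 41 mm across, 105 mm tall, standing to the left; origin centre of foot
- garlic: bystander: garlic bulb about 60 mm, to the left; origin at its underside

How it is judged:
By the outcome, as a careful person would: the job done as asked, in the order asked, and still so for the second after the job is handed in, with the robot touching nothing.
It also fails if it takes over 58 s, if anything falls off the work surface, if the arm or the gripper's body presses on something with over 40 N, if the wrist force passes 120 N, or if a joint passes its speed limit or range.

## Working session

There is one attempt and no reset: what is moved stays moved. The work goes in short steps, Python scripts to look and compute and a shell command to move; the robot and the scene stay as the last step left them, time stands still between calls to the robot, and variables do not carry over. Pictures are saved under pics/ and viewed, at most 10 in all, crops included, and the job is handed in when it is done.

```bash
ls; mkdir -p pics
python3 - <<'E'
from cell import *
import cv2,numpy as np
print(read_state(), grip_point_offset)
ims=[]
for n in("scene","side"):
    p,d=camera(n); np.savez(f"pics/{n}.npz",p=p,d=d,**camera_info(n)); cv2.imwrite(f"pics/{n}0.png",p[:,:,::-1]); print(n,camera_info(n));
E
```

```text
pics
{'clock': 0.0, 'joints': array([ 1.07737680e+00,  3.00494330e-01,  1.52161563e+00, -6.26989384e-05,
        1.32073456e+00, -6.66126749e-02]), 'qd': array([-0.0003665 ,  0.00108998,  0.00036751, -0.0008917 , -0.00047552,
        0.0005222 ]), 'effort': array([-2.38864442e-05, -5.31807768e+01, -3.52742743e+01,  7.08805863e-02,
        2.43749586e-02, -1.17202417e-04]), 'eef_pos': array([227.55262229, 500.36189087, 175.45901093]), 'eef_rot': array([-3.14033951e+00, -2.27342890e-05,  2.71480134e+00]), 'wrist_force': array([0.00249226, 0.01454601, 0.29149734]), 'moment': array([ 0.00845627, -0.02999261, -0.02011286]), 'finger_force': 0.0, 'finger_gap': 93.83484124054603} 18.8
scene {'intrinsics': array([[458.44165604,   0.        , 315.07148995],
       [  0.        , 458.44165604, 199.15429237],
       [  0.        ,   0.        ,   1.        ]]), 'world_from_camera': array([[ 7.06356289e-01, -4.27293288e-01,  5.64341421e-01,
        -2.68682247e+02],
       [-7.07668400e-01, -4.07897222e-01,  5.76910124e-01,
        -8.96758734e+02],
       [-1.63165259e-02, -8.06870685e-01, -5.90502726e-01,
         1.09725005e+03],
       [ 0.00000000e+00,  0.00000000e+00,  0.00000000e+00,
         1.00000000e+00]])}
side {'intrinsics': array([[497.40357288,   0.        , 316.70600232],
       [  0.        , 497.40357288, 198.92088323],
       [  0.        ,   0.        ,   1.        ]]), 'world_from_camera': array([[-9.97901406e-01,  4.72578147e-02, -4.42660575e-02,
         6.70609971e+02],
       [ 6.35527765e-02,  5.83869528e-01, -8.09356176e-01,
         1.43975731e+03],
       [-1.24028021e-02, -8.10470896e-01, -5.85647588e-01,
         1.22998698e+03],
       [ 0.00000000e+00,  0.00000000e+00,  0.00000000e+00,
         1.00000000e+00]])}
```

View pics/scene0.png

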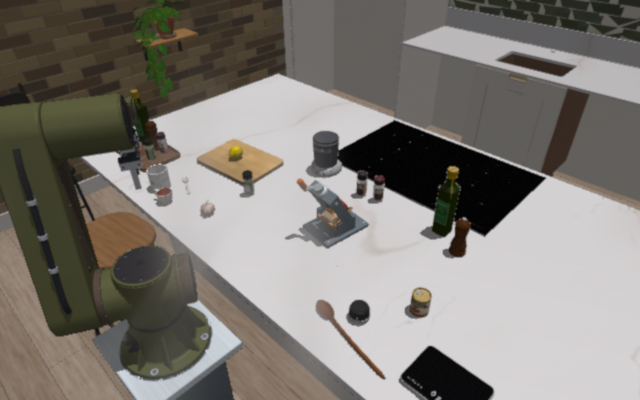

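View pics/side0.png

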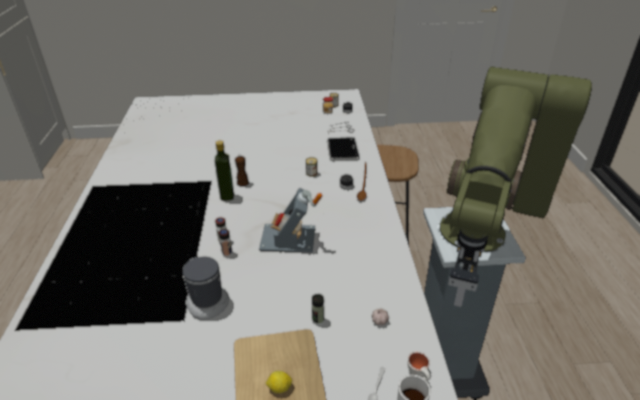

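The vice is at scene (335,215) and side (290,230). Its orange handle is at scene (302,183) and side (317,198), leaning toward the robot. Next I'll measure it.

```bash
cat > h.py <<'E'
import numpy as np,cv2
from cell import *
def pts(p,d,info,mask):
    v,u=np.nonzero(mask&(d>0)); z=d[v,u]; K=info["intrinsics"]; T=info["world_from_camera"]
    c=np.stack([(u-K[0,2])/K[0,0]*z,(v-K[1,2])/K[1,1]*z,z],1)
    return c@T[:3,:3].T+T[:3,3],u,v
E
python3 - <<'E'
from h import *
tiles=[]
for n,(a,b,c,e) in dict(scene=(290,170,375,250),side=(250,180,330,255)).items():
    f=np.load(f"pics/{n}.npz"); p,d=f["p"],f["d"]
    hsv=cv2.cvtColor(p,cv2.COLOR_RGB2HSV)
    roi=np.zeros(d.shape,bool); roi[b:e,a:c]=1
    m=roi&((hsv[...,0]<14))&(hsv[...,1]>140)&(hsv[...,2]>90)
    nl,lab,st,ce=cv2.connectedComponentsWithStats(m.astype(np.uint8))
    for i in range(1,nl):
        if st[i,4]>8:
            P,u,v=pts(p,d,f,lab==i); mu=np.median(P,0); w=np.linalg.svd(P-P.mean(0))[2][0]
            print(n,st[i],ce[i].round(1),mu.round(),P.min(0).round(),P.max(0).round(),w.round(2))
    # vice points above table: base plate
    P,u,v=pts(p,d,f,roi); s=(P[:,2]>5)&(P[:,2]<300)&(hsv[v,u,1]<90)&(hsv[v,u,2]<170)
    for lo,hi in((8,40),(40,100),(100,160),(160,220),(220,300)):
        q=P[s&(P[:,2]>lo)&(P[:,2]<hi)]
        if len(q)>5: print(lo,hi,len(q),q.mean(0).round(),np.percentile(q,3,axis=0).round(),np.percentile(q,97,axis=0).round(), cv2.minAreaRect(q[:,:2].astype(np.float32)))
    tiles.append(cv2.resize(p[b:e,a:c,::-1],(400,400),interpolation=cv2.INTER_CUBIC))
cv2.imwrite("pics/z1.png",np.hstack(tiles))
E
```

```text
scene [298 179   4   3   9] [299.6 180.3] [586.  49. 244.] [580.  42. 242.] [592.  57. 249.] [-0.31 -0.92  0.26]
8 40 1126 [727.  18.  18.] [607. -84.   9.] [972. 274.  36.] ((815.47021484375, 75.75119018554688), (513.646240234375, 272.48492431640625), 37.93565368652344)
40 100 641 [734.  -9.  70.] [654. -72.  43.] [932.  63.  97.] ((794.5341796875, -2.6537628173828125), (297.09912109375, 146.39498901367188), 2.9101593494415283)
100 160 216 [716. -29. 124.] [641. -70. 101.] [940.  68. 156.] ((791.5556640625, 1.0291900634765625), (321.8646545410156, 134.50390625), 3.8786959648132324)
160 220 446 [633. -16. 192.] [600. -64. 164.] [664.  53. 218.] ((641.2202758789062, -5.912696838378906), (80.9339599609375, 128.0202178955078), 12.152685165405273)
220 300 39 [615.  14. 226.] [578. -13. 220.] [639.  50. 239.] ((604.9530029296875, 18.037290573120117), (36.113609313964844, 82.75658416748047), 57.38813018798828)
side [314 196   7   8  16] [316.3 199.4] [597.  59. 230.] [584.  53. 210.] [605.  66. 244.] [ 0.48 -0.12 -0.87]
side [275 214   8  12  48] [278.4 219.3] [735.   7. 108.] [719. -27.  
[... 155 characters left out ...]
036376953, 523.8676147460938), 6.829023361206055)
40 100 415 [709.  36.  72.] [656. -57.  42.] [757.  63.  98.] ((708.593017578125, -1.289306640625), (131.1473388671875, 113.58314514160156), 84.77983856201172)
100 160 325 [692.  19. 127.] [659. -61. 102.] [722.  65. 157.] ((700.0736083984375, 1.6718063354492188), (78.09815979003906, 145.7748565673828), 11.468254089355469)
160 220 403 [649.  32. 194.] [608. -53. 163.] [682.  68. 218.] ((634.7799682617188, 8.391365051269531), (135.55824279785156, 99.18840026855469), 82.92916870117188)
220 300 53 [624.  18. 226.] [582.  -5. 220.] [644.  57. 238.] ((612.850341796875, 28.781322479248047), (32.60021209716797, 82.76036071777344), 37.75301742553711)
```

View pics/z1.png

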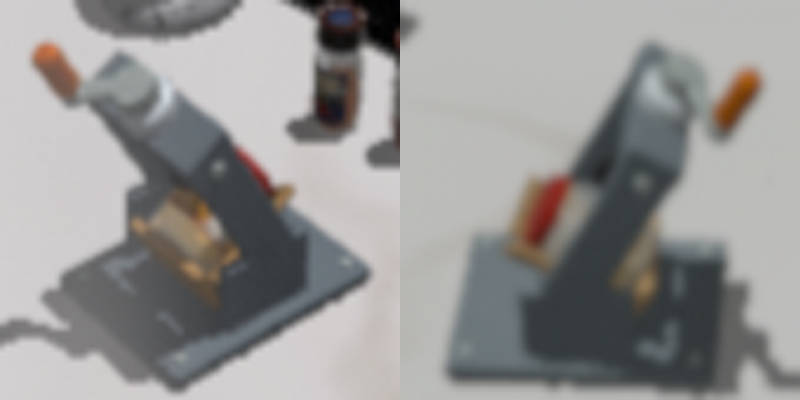

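The crops show the vice lying nearly square to the world. The jar is in the trough with its red lid away from the robot, and the handle is on the +y side of the hub. I'll move above it for a close look.

```bash
python3 -m handwheel '0.1 -0.1 0.9 0.5 0;0.1 -0.2 0.9 0.5 0;0.4 -0.4 0.7 0.5 0;0.5 -0.7 0.5 0.5 0;0.5 -0.7 0.4 0.5 0;0.6 -0.7 0.3 0.5 0;0.6 -0.7 0.2 0.5 0;0.6 -0.7 0 0.5 0;0.6 -0.7 0 0.5 0;0.6 -0.7 0 0.4 0;0.6 -0.7 0 0 0;0.6 -0.7 0 0 0' 20
python3 -m handwheel '0.6 -0.7 0 0 0;0.6 -0.7 0 0 0;0.6 -0.7 0 0 0;0.5 -0.7 0 0 0;0.4 -0.6 0 0 0;0 0 0 0 0;0 0 0 0 0;0 0 0 0 0'
```

```text
clock: 1.1
eef_pos: [460.5, 219.0, 331.9]
eef_rot: [-3.142, -0.0, -3.141]
wrist_force: [0.6, 0.3, 0.4]
finger_gap: 93.8
finger_force: 0.0
clock: 1.77
eef_pos: [567.4, 85.0, 331.8]
eef_rot: [3.141, -0.001, -3.141]
wrist_force: [-0.7, 0.4, 0.6]
finger_gap: 93.8
finger_force: 0.0
```

Run:
```python
from h import *
i=camera_info("wrist"); p,d=camera("wrist"); np.savez("pics/w1.npz",p=p,d=d,**i)
cv2.imwrite("pics/w1.png",p[:,:,::-1]); print(i["world_from_camera"].round(2))
hsv=cv2.cvtColor(p,cv2.COLOR_RGB2HSV)
m=(hsv[...,0]<18)&(hsv[...,1]>150)&(hsv[...,2]>90)
nl,lab,st,ce=cv2.connectedComponentsWithStats(m.astype(np.uint8))
for k in range(1,nl):
    if st[k,4]>60:
        P,u,v=pts(p,d,i,lab==k)
        if len(P)<10: continue
        print(st[k],ce[k].round(),P.mean(0).round(),np.percentile(P,2,axis=0).round(),np.percentile(P,98,axis=0).round(),np.linalg.svd(P-P.mean(0),full_matrices=False)[2][0].round(2))
```

```text
[[-0.0000e+00  9.7000e-01  2.4000e-01  4.9854e+02]
 [ 1.0000e+00  0.0000e+00  0.0000e+00  8.4680e+01]
 [ 0.0000e+00  2.4000e-01 -9.7000e-01  5.4119e+02]
 [ 0.0000e+00  0.0000e+00  0.0000e+00  1.0000e+00]]
[  0  34 132  38 888] [79. 53.] [ 379. -304.   11.] [ 355. -419.    6.] [ 403. -228.   15.] [ 0.21  0.98 -0.03]
[276 208  20  24 370] [286. 219.] [591.  51. 240.] [579.  42. 217.] [612.  60. 249.] [ 0.36 -0.17 -0.92]
[244 272  32  12 218] [259. 278.] [726.  -8. 115.] [718. -34.  74.] [754.  15. 122.] [ 0.13 -0.91 -0.39]
```

View pics/w1.png

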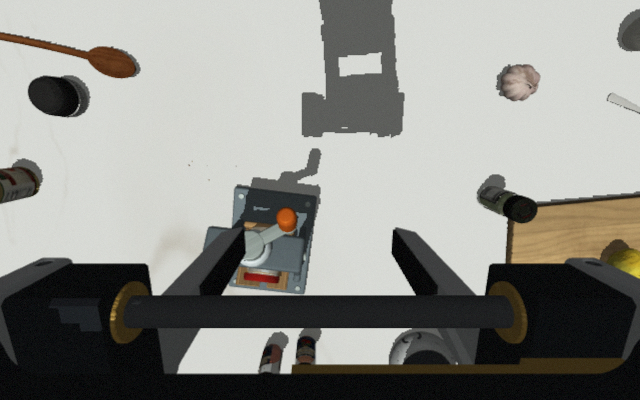

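The wrist view shows the orange handle top at (287,217) and the hub at (252,243). The base corners are at about (237,186), (319,194) and (304,293), so the vice is yawed slightly negative. I'll fit it.

Run:
```python
from h import *
f=np.load("pics/w1.npz");p,d=f["p"],f["d"]
hsv=cv2.cvtColor(p,cv2.COLOR_RGB2HSV)
roi=np.zeros(d.shape,bool); roi[175:300,195:330]=1
P,u,v=pts(p,d,f,roi)
s=(P[:,2]>6)&(P[:,2]<40); q=P[s]
print("plate z",np.percentile(q[:,2],[5,50,95]).round(1))
m=np.zeros(d.shape,np.uint8); m[v[s],u[s]]=255
m=cv2.morphologyEx(m,cv2.MORPH_OPEN,np.ones((3,3)))
g=m[v,u]>0; q=P[g]; print(cv2.minAreaRect(q[:,:2].astype(np.float32)))
# right edge / front edge lines
r=[(uu,vv) for vv in range(200,230) for uu in [np.nonzero(m[vv])[0].max()]]
K=f["intrinsics"];T=f["world_from_camera"]
def plane(uv,z):
    ray=np.array([(uv[0]-K[0,2])/K[0,0],(uv[1]-K[1,2])/K[1,1],1])@T[:3,:3].T
    return T[:3,3]+ray*(z-T[2,3])/ray[2]
zp=np.median(q[:,2])
for R in ([plane(x,zp) for x in r],[plane((uu,np.nonzero(m[:,uu])[0].min()),zp) for uu in range(245,312)]):
    R=np.array(R); l=cv2.fitLine(R[:,:2].astype(np.float32),cv2.DIST_HUBER,0,.01,.01).ravel(); print("line",l, np.degrees(np.arctan2(l[1],l[0])))
# hub/arm/handle points
h=P[P[:,2]>200]; uv=np.c_[u,v][P[:,2]>200]
for yaw in (-6,-8,-10):
    c,s_=np.cos(np.radians(yaw)),np.sin(np.radians(yaw)); ax=np.array([-.5*c,-.5*s_,.866])
    a0=np.array([704,0,80]); t=(h-a0)@ax; print(yaw,np.histogram(t,bins=np.arange(100,230,6)))
cv2.imwrite("pics/z2.png",cv2.resize(p[175:305,190:335,::-1],None,fx=5,fy=4.6,interpolation=cv2.INTER_CUBIC))
```

```text
plate z [14.  16.3 18.4]
((706.27734375, -3.6738815307617188), (149.655517578125, 199.76913452148438), 82.88352966308594)
line [ 9.9122554e-01 -1.3218156e-01  6.5662408e+02  7.6897911e+01] -7.5956736
line [1.2699901e-01 9.9190283e-01 6.0683466e+02 1.2629245e+01] 82.70379
-6 (array([  0,   0,   0,   5, 145,  19, 188,  27,  30, 653, 133,  13,  19,
        17,  19,  21,  70, 251,   0,   0,   0]), array([100, 106, 112, 118, 124, 130, 136, 142, 148, 154, 160, 166, 172,
       178, 184, 190, 196, 202, 208, 214, 220, 226]))
-8 (array([  0,   0,   0,   0, 150,  18, 184,  30,  28, 649, 139,  14,  17,
        20,  16,  19,  59, 267,   0,   0,   0]), array([100, 106, 112, 118, 124, 130, 136, 142, 148, 154, 160, 166, 172,
       178, 184, 190, 196, 202, 208, 214, 220, 226]))
-10 (array([  0,   0,   0,   0, 150,  18, 179,  35,  25, 637, 153,  15,  17,
        19,  14,  21,  46, 280,   1,   0,   0]), array([100, 106, 112, 118, 124, 130, 136, 142, 148, 154, 160, 166, 172,
       178, 184, 190, 196, 202, 208, 214, 220, 226]))
```

View pics/z2.png

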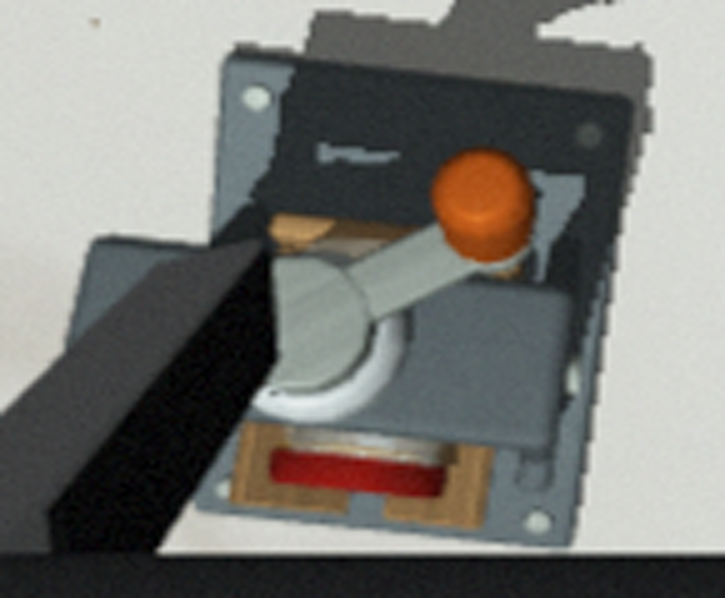

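```bash
cat >> h.py <<'E'
y=np.radians(-7.3); c,s=np.cos(y),np.sin(y)
ax=np.array([-.5*c,-.5*s,.866]); e1=np.array([.866*c,.866*s,.5]); e2=np.array([-s,c,0])
C=np.array([706.3,-3.7,80])+188*ax
def at(th,r=50): return C+r*(np.cos(th)*e1+np.sin(th)*e2)
def polar(X): X=X-C; return np.degrees(np.arctan2(X@e2,X@e1)),np.hypot(X@e1,X@e2),X@ax
E
python3 - <<'E'
from h import *
f=np.load("pics/w1.npz");p,d=f["p"],f["d"]
roi=np.zeros(d.shape,bool); roi[205:235,272:300]=1
P,u,v=pts(p,d,f,roi)
t=(P-C)@ax; q=P[(t>13)&(t<30)]
a,b=(q-C)@e1,(q-C)@e2; print(len(q),polar(q.mean(0)),cv2.minEnclosingCircle(np.c_[a,b].astype(np.float32)),np.percentile((q-C)@ax,[50,95]))
(cx,cy),r=cv2.minEnclosingCircle(np.c_[a,b].astype(np.float32)); th=np.arctan2(cy,cx)
print(np.degrees(th), "grip point",at(th), "TCP",at(th)-[0,0,18.8]); s=read_state(); print(s["eef_pos"])
print("delta/40",(at(th)+4*ax-[0,0,18.8]-s["eef_pos"])/40)
E
```

```text
302 (np.float64(124.1235193221502), np.float64(48.36069348916398), np.float64(17.78285835965682)) ((-27.759906768798828, 39.77056884765625), 10.494528770446777) [18.3054653  19.85700947]
124.91508898582445 grip point [593.68919321  52.06087967 228.49895393] TCP [593.68919321  52.06087967 209.69895393]
[567.2714347   85.40416858 332.05219004]
delta/40 [ 0.61084924 -0.82722899 -2.9722309 ]
```

```bash
python3 -m handwheel '0.3 -0.4 0 -0.75 0.57;0.31 -0.43 0 -0.71 0.57;0 0 0 0 0.57;0 0 -0.6 0 0.57;0 0 -0.6 0 0.57;0 0 -0.6 0 0.57;0 0 0 0 0.57;0 0 0 0 0.57;0 0 0 0 0.57' 40
python3 - <<'E'
from h import *
s=read_state(); print((at(np.radians(124.9))+4*ax-[0,0,18.8]-s["eef_pos"])/40)
E
```

```text
clock: 2.57
eef_pos: [592.3, 52.1, 262.1]
eef_rot: [3.141, 0.002, 3.016]
wrist_force: [-0.1, -0.3, 1.5]
finger_gap: 41.2
finger_force: 0.0
[-0.01460302  0.0042882  -1.22210293]
```

```bash
python3 -m handwheel '0 0 -0.4 0 0.57;0 0 -0.4 0 0.57;0 0 -0.42 0 0.57;0 0 0 0 0.57;0 0 0 0 0.57' 40
python3 -m handwheel '0 0 0 0 0.7;0 0 0 0 0.8;0 0 0 0 0.9;0 0 0 0 0.9;0 0 0 0 0.9;0 0 0 0 0.9' 40
python3 - <<'E'
from h import *
s=read_state(); g=s["eef_pos"]+[0,0,18.8]; a=polar(g); print(a,s["wrist_force"],s["finger_gap"],s["finger_force"])
t=np.radians(a[0])
for k in range(12):
    print((( at(t-.1*(k+1))-at(t-.1*k))/40).round(2), end=' ')
E
```

```text
clock: 2.98
eef_pos: [592.3, 51.7, 212.6]
eef_rot: [3.141, 0.001, 3.015]
wrist_force: [-0.2, -1.4, 0.2]
finger_gap: 40.5
finger_force: 0.0
clock: 3.48
eef_pos: [592.3, 50.9, 211.9]
eef_rot: [-3.141, 0.001, 3.015]
wrist_force: [-0.2, -4.4, 3.9]
finger_gap: 15.8
finger_force: 37.9
(np.float64(125.79877080743435), np.float64(48.91084073511559), np.float64(2.5351915207004416)) [-0.19554284 -4.43026283  3.87607972] 15.775643299158894 37.946676469098996
[0.1  0.06 0.05] [0.1  0.04 0.06] [0.11 0.03 0.06] [0.11 0.02 0.06] [0.11 0.01 0.06] [ 0.11 -0.    0.06] [ 0.11 -0.02  0.06] [ 0.1  -0.03  0.06] [ 0.1  -0.04  0.06] [ 0.1  -0.05  0.06] [ 0.09 -0.06  0.06] [ 0.08 -0.07  0.05]
```

The gap is 15.8 mm on a 22 mm grip, so I'll take a look before turning.

Run:
```python
from h import *
for n,(a,b,c,e) in dict(wrist=(220,180,420,340),side=(270,160,360,232)).items():
    p,d=camera(n); cv2.imwrite(f"pics/g_{n}.png",cv2.resize(p[b:e,a:c,::-1],(400,320),interpolation=cv2.INTER_CUBIC))
cv2.imwrite("pics/g.png",np.hstack([cv2.imread(f"pics/g_{n}.png") for n in("wrist","side")]))
s=read_state(); print(s["finger_gap"],s["finger_force"],s["wrist_force"])
```

```text
15.461635297871082 38.09187684455537 [ 0.07897947 -5.53803323  5.47691796]
```

View pics/g.png

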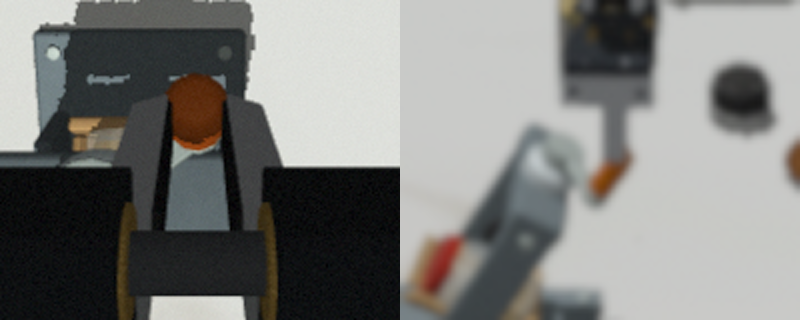

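The grip is well seated between the fingers, so the small gap is finger flex. I'll ease the squeeze and start turning.

```bash
cat > st.py <<'E'
from h import *
S=read_state(); g=S["eef_pos"]+[0,0,18.8]; a=polar(g); t=np.radians(a[0]); F=S["wrist_force"]
tan=np.sin(t)*e1-np.cos(t)*e2; rad=np.cos(t)*e1+np.sin(t)*e2   # tan: clockwise
print("ang %.1f r %.1f h %.1f | Ftan %.1f Frad %.1f Fax %.1f | gap %.1f ff %.1f t %.1f"%(*a,F@tan,F@rad,F@ax,S["finger_gap"],S["finger_force"],S["clock"]))
print('; '.join('%.2f %.2f %.2f'%tuple((at(t-.1*(k+1))-at(t-.1*k))/40) for k in range(12)))
E
python3 -m handwheel '0.1 0.06 0.05 0 0.9;0.1 0.04 0.06 0 0.9;0.11 0.03 0.06 0 0.9;0.11 0.02 0.06 0 0.9;0 0 0 0 0.9' 25; python3 st.py
```

```text
clock: 4.0
eef_pos: [609.0, 57.2, 220.8]
eef_rot: [-3.141, -0.001, 3.015]
wrist_force: [-3.3, -3.9, 5.1]
finger_gap: 16.5
finger_force: 24.1
ang 102.3 r 49.1 h 2.4 | Ftan -0.8 Frad -4.2 Fax 5.8 | gap 16.5 ff 24.1 t 4.0
0.11 0.01 0.06; 0.11 -0.01 0.06; 0.11 -0.02 0.06; 0.10 -0.03 0.06; 0.10 -0.04 0.06; 0.10 -0.05 0.06; 0.09 -0.06 0.06; 0.08 -0.08 0.05; 0.08 -0.08 0.05; 0.07 -0.09 0.05; 0.06 -0.10 0.04; 0.05 -0.11 0.04
```

```bash
python3 -m handwheel '0.11 0.01 0.06 0 0.9;0.11 -0.01 0.06 0 0.9;0.11 -0.02 0.06 0 0.9;0.10 -0.03 0.06 0 0.9'; python3 st.py;  python3 -m handwheel '0.10 -0.04 0.06 0 0.9;0.10 -0.05 0.06 0 0.9;0.09 -0.06 0.06 0 0.9;0.08 -0.08 0.05 0 0.9'; python3 st.py
```

```text
clock: 4.33
eef_pos: [625.3, 55.7, 230.2]
eef_rot: [3.141, -0.003, 3.015]
wrist_force: [-8.4, -1.4, 3.2]
finger_gap: 16.6
finger_force: 23.9
ang 80.3 r 49.4 h 2.3 | Ftan -5.0 Frad -3.3 Fax 6.8 | gap 16.6 ff 23.9 t 4.3
0.10 -0.04 0.06; 0.10 -0.05 0.06; 0.09 -0.06 0.06; 0.09 -0.07 0.05; 0.08 -0.08 0.05; 0.07 -0.09 0.05; 0.06 -0.10 0.04; 0.05 -0.11 0.04; 0.04 -0.11 0.03; 0.03 -0.12 0.03; 0.02 -0.12 0.02; 0.01 -0.12 0.02
clock: 4.67
eef_pos: [640.1, 47.1, 239.3]
eef_rot: [3.141, -0.003, 3.016]
wrist_force: [-7.9, 2.7, 4.4]
finger_gap: 16.7
finger_force: 24.0
ang 57.6 r 49.7 h 2.3 | Ftan -5.0 Frad -1.2 Fax 7.9 | gap 16.7 ff 24.0 t 4.7
0.08 -0.08 0.05; 0.07 -0.09 0.05; 0.06 -0.10 0.04; 0.05 -0.11 0.04; 0.04 -0.11 0.03; 0.03 -0.12 0.03; 0.02 -0.12 0.02; 0.01 -0.12 0.02; 0.00 -0.12 0.01; -0.01 -0.12 0.00; -0.02 -0.12 -0.00; -0.03 -0.12 -0.01
```

```bash
python3 -m handwheel '0.08 -0.08 0.05 0 0.9;0.07 -0.09 0.05 0 0.9;0.06 -0.10 0.04 0 0.9;0.05 -0.11 0.04 0 0.9'|tail -0; python3 st.py;  python3 -m handwheel '0.04 -0.11 0.03 0 0.9;0.03 -0.12 0.03 0 0.9;0.02 -0.12 0.02 0 0.9'|tail -0; python3 st.py
```

```text
ang 34.9 r 50.1 h 2.4 | Ftan -5.4 Frad -1.1 Fax 5.5 | gap 16.5 ff 23.8 t 5.0
0.04 -0.11 0.03; 0.03 -0.12 0.03; 0.02 -0.12 0.02; 0.01 -0.12 0.02; 0.00 -0.12 0.01; -0.01 -0.12 0.00; -0.02 -0.12 -0.00; -0.03 -0.12 -0.01; -0.04 -0.12 -0.01; -0.05 -0.11 -0.02; -0.06 -0.11 -0.03; -0.07 -0.10 -0.03
ang 17.9 r 50.4 h 2.5 | Ftan -5.4 Frad 2.3 Fax 3.9 | gap 16.3 ff 24.0 t 5.2
0.01 -0.12 0.02; 0.00 -0.12 0.01; -0.01 -0.12 0.00; -0.02 -0.12 -0.00; -0.03 -0.12 -0.01; -0.04 -0.12 -0.01; -0.05 -0.11 -0.02; -0.06 -0.11 -0.03; -0.07 -0.10 -0.03; -0.08 -0.09 -0.04; -0.08 -0.08 -0.04; -0.09 -0.07 -0.05Exception ignored on flushing sys.stdout:
BrokenPipeError: [Errno 32] Broken pipe
Exception ignored on flushing sys.stdout:
BrokenPipeError: [Errno 32] Broken pipe
```

```bash
python3 -m handwheel '0.01 -0.12 0.02 0 0.9;-0.01 -0.12 0.01 0 0.9;-0.01 -0.12 0 0 0.9' >/dev/null; python3 st.py
```

```text
ang 1.2 r 50.5 h 2.7 | Ftan -5.4 Frad 6.0 Fax 1.9 | gap 16.4 ff 24.1 t 5.5
-0.02 -0.12 -0.00; -0.03 -0.12 -0.01; -0.04 -0.12 -0.01; -0.05 -0.11 -0.02; -0.06 -0.11 -0.03; -0.07 -0.10 -0.03; -0.08 -0.09 -0.04; -0.08 -0.08 -0.04; -0.09 -0.07 -0.05; -0.10 -0.06 -0.05; -0.10 -0.05 -0.05; -0.10 -0.04 -0.06
```

```bash
python3 -m handwheel '-0.03 -0.12 -0.01 0 0.9;-0.04 -0.12 -0.01 0 0.9;-0.05 -0.12 -0.01 0 0.9' >/dev/null; python3 st.py
```

```text
ang -16.6 r 50.4 h 3.0 | Ftan -5.0 Frad 10.7 Fax -4.6 | gap 16.6 ff 23.7 t 5.8
-0.05 -0.11 -0.02; -0.06 -0.11 -0.03; -0.07 -0.10 -0.03; -0.08 -0.09 -0.04; -0.08 -0.08 -0.04; -0.09 -0.07 -0.05; -0.10 -0.06 -0.05; -0.10 -0.05 -0.05; -0.10 -0.04 -0.06; -0.11 -0.03 -0.06; -0.11 -0.02 -0.06; -0.11 -0.00 -0.06
```

```bash
python3 -m handwheel '-0.04 -0.11 -0.01 0 0.9;-0.05 -0.11 -0.02 0 0.9;-0.06 -0.10 -0.02 0 0.9' >/dev/null; python3 st.py
```

```text
ang -33.4 r 51.1 h 2.9 | Ftan -5.0 Frad 2.9 Fax -6.4 | gap 16.1 ff 22.9 t 6.0
-0.08 -0.09 -0.04; -0.08 -0.08 -0.04; -0.09 -0.07 -0.05; -0.10 -0.06 -0.05; -0.10 -0.05 -0.05; -0.10 -0.04 -0.06; -0.11 -0.03 -0.06; -0.11 -0.02 -0.06; -0.11 -0.00 -0.06; -0.11 0.01 -0.06; -0.11 0.02 -0.06; -0.10 0.03 -0.06
```

```bash
python3 -m handwheel '-0.06 -0.10 -0.03 0 0.9;-0.07 -0.09 -0.03 0 0.9;-0.08 -0.08 -0.04 0 0.9' >/dev/null; python3 st.py
```

```text
ang -49.2 r 51.6 h 2.7 | Ftan -7.2 Frad -4.0 Fax -3.8 | gap 16.5 ff 22.9 t 6.2
-0.09 -0.07 -0.05; -0.10 -0.05 -0.05; -0.10 -0.04 -0.06; -0.11 -0.03 -0.06; -0.11 -0.02 -0.06; -0.11 -0.01 -0.06; -0.11 0.01 -0.06; -0.11 0.02 -0.06; -0.10 0.03 -0.06; -0.10 0.04 -0.06; -0.10 0.05 -0.06; -0.09 0.07 -0.06
```

Tangential force is rising, possibly first touch. I'll use single small steps now.

```bash
python3 -m handwheel '-0.10 -0.06 -0.05 0 0.9' >/dev/null; python3 st.py
```

```text
ang -54.6 r 51.4 h 2.8 | Ftan -9.0 Frad -1.6 Fax -5.1 | gap 16.4 ff 23.0 t 6.3
-0.10 -0.06 -0.05; -0.10 -0.04 -0.06; -0.11 -0.03 -0.06; -0.11 -0.02 -0.06; -0.11 -0.01 -0.06; -0.11 0.01 -0.06; -0.11 0.02 -0.06; -0.10 0.03 -0.06; -0.10 0.04 -0.06; -0.10 0.05 -0.06; -0.09 0.06 -0.06; -0.08 0.07 -0.05
```

```bash
python3 -m handwheel '-0.10 -0.05 -0.06 0 0.9' >/dev/null; python3 st.py
```

```text
ang -60.0 r 51.4 h 2.7 | Ftan -9.5 Frad -1.3 Fax -3.0 | gap 16.5 ff 23.5 t 6.4
-0.10 -0.04 -0.06; -0.11 -0.03 -0.06; -0.11 -0.02 -0.06; -0.11 -0.01 -0.06; -0.11 0.00 -0.06; -0.11 0.02 -0.06; -0.10 0.03 -0.06; -0.10 0.04 -0.06; -0.10 0.05 -0.06; -0.09 0.06 -0.06; -0.08 0.07 -0.05; -0.08 0.08 -0.05
```

```bash
python3 -m handwheel '-0.08 -0.03 -0.04 0 0.9' >/dev/null; python3 st.py
```

```text
ang -64.1 r 51.4 h 2.9 | Ftan -10.3 Frad -2.0 Fax -5.0 | gap 16.6 ff 23.0 t 6.5
-0.10 -0.04 -0.06; -0.11 -0.02 -0.06; -0.11 -0.01 -0.06; -0.11 0.00 -0.06; -0.11 0.01 -0.06; -0.11 0.03 -0.06; -0.10 0.04 -0.06; -0.10 0.05 -0.06; -0.09 0.06 -0.06; -0.09 0.07 -0.05; -0.08 0.08 -0.05; -0.07 0.09 -0.05
```

About twice the free drag, so I'll stop here, release and lift clear.

```bash
python3 -m handwheel '0 0 0 0 0.9;0 0 0 0 0.55;0 0 0 0 0.55;0 0 0 0 0.55;0 0 0 0 0.55;0 0 0.3 0 0.55;0 0 0.6 0 0.55;0 0 0.8 0 0.55;0 0 0.8 0 0.55;0 0 0.8 0 0.55' ; python3 -m handwheel '-0.7 0.3 0.3 0 0.55;-0.7 0.3 0 0 0.55;-0.7 0.3 0 0 0.55;-0.7 0.3 0 0 0.55;0 0 0 0 0.55;0 0 0 0 0.55'
python3 - <<'E'
from h import *
p,d=camera("scene"); q,_=camera("side")
a=cv2.resize(p[165:255,270:375,::-1],(400,343)); b=cv2.resize(q[180:258,240:331,::-1],(400,343)); cv2.imwrite("pics/end.png",np.hstack([a,b]))
E
```

```text
clock: 7.33
eef_pos: [623.7, -40.9, 371.2]
eef_rot: [3.142, -0.0, 3.015]
wrist_force: [1.1, -0.2, 0.4]
finger_gap: 42.1
finger_force: 0.0
clock: 7.83
eef_pos: [511.4, 7.5, 382.7]
eef_rot: [3.141, 0.002, 3.016]
wrist_force: [0.4, 0.2, -0.4]
finger_gap: 42.3
finger_force: 0.0
```

View pics/end.png

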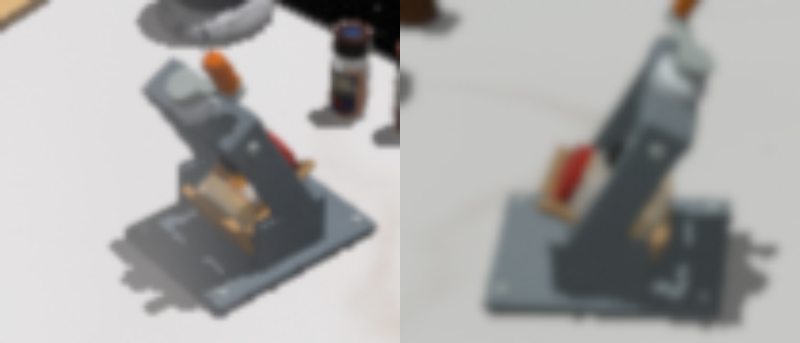

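The handle has stayed on the far right side of the hub (scene crop (222,72)). The jar is still in the trough and the arm is clear.

```bash
python3 -c "
from cell import *
print(sign_off())"
```

```text
the job is handed in; nothing more can be done
None
```

The job is handed in: I wound the crank clockwise about 190° until the handle pushed back at 10.3 N (about 5 N running free), then let go, with the jar still in the trough and the robot touching nothing.

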